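# Tip the power plugs from the carrying scoop into the blue bin

## Task

Lift the parts scoop by its carrying bar, with the three power plugs in it, and set it down on the bench in front of the blue bin with its open edge facing the bin; let go and take it again by its tail grip. Tip all three plugs out over the open edge into the blue bin, gently, with the edge held low over the bin and without gripping the plugs themselves. Then put the empty scoop back down flat on the bench, and leave the other things where they are.

Things in the scene. Friction and masses are not known exactly. Their poses are not given: they have to be found in the camera images.
- scoop: Green sheet-metal parts scoop, like a dustpan, 0.28 kg. Tray 145 mm long (x), 140 mm wide (y), sheet 3 mm; lips 38 mm high at the back (-x) and sides (sides slope to 16 mm at the front); +x edge open. Origin: centre of the tray's underside; +x to the open edge, +z up. Carrying bar across it, tail grip at its back, both rigid; 207 mm overall. Its tail starts close to the switches, too close to take the grip there.
- scoop_lip (a point): Middle of the scoop's open edge, on the upper face of its floor: 72.5 mm ahead (+x) of the scoop's origin, 3 mm above its underside.
- scoop_bar: Black carrying bar of the scoop, for lifting it level: 120 mm of free length along the scoop's y, 14 mm wide (scoop x), 16 mm high, on flat steel straps at its ends. Origin: centre of the bar, at (-18, 0, 100) mm in the scoop's frame, nearly above the centre of mass. Same axes as the scoop.
- scoop_tail: Black rubber tail grip of the scoop, for tipping it: 62 mm long, 20 mm wide (along y, the way to pinch it), 24 mm high, its centre 35 mm behind the back lip. Origin: its centre, at (-107, 0, 48) mm in the scoop's frame. It rises backwards at 25 degrees: its own x axis points along it towards the tray, 25 degrees downwards; its y is the scoop's y.
- plug_a: Black plug-in power supply, no cable, 70 g: body 62 x 36 x 28 mm with two pins 18 mm long, 5 mm thick, out of its +x end (80 mm in all). Origin: centre of the body's underside. Lies in the scoop at the start, one of three side by side; slides out at 27 to 35 degrees of tilt (friction 0.5 to 0.7).
- plug_b: White plug-in power supply, same make and size, origin and axes as plug_a.
- plug_c: Black plug-in power supply, same as plug_a.
- bin_blue: Blue stacking bin, open on top, fixed: 184 mm (x) by 160 mm (y) by 75 mm high outside, walls and floor 4 mm. Origin: centre of its underside. Its +y side (with a blank white card) looks to the open middle of the bench, where there is room for the scoop: that is its front. The yellow bin stands beside it, 210 mm off along x; either one may be nearer the robot.
- bin_yellow: Yellow bin, same shape and axes as bin_blue; holds two scrap antennas; not to be used.
- switches: Stack of two grey network switches on the left of the bench, 280 (x) x 170 (y) x 98 mm, fixed. Origin: centre of its underside.
- antenna_a: Black detachable router antenna with a brass end, 138 mm long, 14 mm wide, 11 mm thick, lying in the yellow bin; bystander. Origin: under its middle.
- antenna_b: Same as antenna_a; bystander.
- antenna_c: Same as antenna_a, but lying on the bench between the scoop and the bins, roughly along the world's x; bystander.
- screwdriver: Screwdriver with a red handle, 180 mm long, lying on the bench beyond the scoop; bystander. Origin: about its middle.
- mug: Blue mug, 76 mm wide, 90 mm high; bystander. Origin: centre of its underside.
There are look-alikes about, which are no part of the job. There is more than one size of the plug_b; the job needs the largest.

How it is judged (in metres and radians):
On the way, in this order (a step that is already met when the one before it is completed fails the run):
1. the scoop is lifted off the bench by its carrying bar, level enough that all three plugs stay in (contact force between the fingers and scoop_bar above 0.5 N and height (world z) of scoop above 0.015 m and x of plug_a in the frame of scoop between -0.075 and 0.075 m and y of plug_a in the frame of scoop between -0.07 and 0.07 m and z of plug_a in the frame of scoop between -0.01 and 0.07 m and x of plug_b in the frame of scoop between -0.075 and 0.075 m and y of plug_b in the frame of scoop between -0.07 and 0.07 m and z of plug_b in the frame of scoop between -0.01 and 0.07 m and x of plug_c in the frame of scoop between -0.075 and 0.075 m and y of plug_c in the frame of scoop between -0.07 and 0.07 m and z of plug_c in the frame of scoop between -0.01 and 0.07 m), for 0.2 s.
2. the scoop stands flat on the bench, let go, plugs in it, open edge towards the blue bin (the bin's centre at most 360 mm ahead of the scoop's centre, within 60 mm of its middle line) (angle between scoop's own z axis and vertical below 0.09 rad and height (world z) of scoop between -0.006 and 0.006 m and x of bin_blue in the frame of scoop between 0.1 and 0.36 m and y of bin_blue in the frame of scoop between -0.06 and 0.06 m and contact force between the fingers and scoop below 0.1 N and x of plug_a in the frame of scoop between -0.075 and 0.075 m and y of plug_a in the frame of scoop between -0.07 and 0.07 m and z of plug_a in the frame of scoop between -0.01 and 0.07 m and x of plug_b in the frame of scoop between -0.075 and 0.075 m and y of plug_b in the frame of scoop between -0.07 and 0.07 m and z of plug_b in the frame of scoop between -0.01 and 0.07 m and x of plug_c in the frame of scoop between -0.075 and 0.075 m and y of plug_c in the frame of scoop between -0.07 and 0.07 m and z of plug_c in the frame of scoop between -0.01 and 0.07 m), for 0.2 s.
3. the scoop, held by its tail grip, is tipped over 25 degrees, its open edge above the blue bin and at most 170 mm above the bench, and all three plugs are in the bin (contact force between the fingers and scoop_tail above 0.5 N and angle between scoop's own z axis and vertical above 0.44 rad and x of scoop_lip in the frame of bin_blue between -0.092 and 0.092 m and y of scoop_lip in the frame of bin_blue between -0.08 and 0.08 m and z of scoop_lip in the frame of bin_blue between 0 and 0.17 m and x of plug_a in the frame of bin_blue between -0.092 and 0.092 m and y of plug_a in the frame of bin_blue between -0.08 and 0.08 m and z of plug_a in the frame of bin_blue between 0 and 0.078 m and x of plug_b in the frame of bin_blue between -0.092 and 0.092 m and y of plug_b in the frame of bin_blue between -0.08 and 0.08 m and z of plug_b in the frame of bin_blue between 0 and 0.078 m and x of plug_c in the frame of bin_blue between -0.092 and 0.092 m and y of plug_c in the frame of bin_blue between -0.08 and 0.08 m and z of plug_c in the frame of bin_blue between 0 and 0.078 m), for 0.1 s.
At the end, for the whole second after the job is handed in: All three plugs lie at rest inside the blue bin (between its walls, none above its rim), and the empty scoop stands flat on the bench (within 5 degrees of level, within 6 mm of bench height), let go and at rest; no antenna, screwdriver or mug has moved more than 30 mm (angle between scoop's own z axis and vertical below 0.09 rad and height (world z) of scoop between -0.006 and 0.006 m and contact force between the fingers and scoop below 0.1 N and linear speed of scoop below 0.02 m/s and linear speed of each of plug_a, plug_b, plug_c below 0.03 m/s and x of plug_a in the frame of bin_blue between -0.092 and 0.092 m and y of plug_a in the frame of bin_blue between -0.08 and 0.08 m and z of plug_a in the frame of bin_blue between 0 and 0.078 m and x of plug_b in the frame of bin_blue between -0.092 and 0.092 m and y of plug_b in the frame of bin_blue between -0.08 and 0.08 m and z of plug_b in the frame of bin_blue between 0 and 0.078 m and x of plug_c in the frame of bin_blue between -0.092 and 0.092 m and y of plug_c in the frame of bin_blue between -0.08 and 0.08 m and z of plug_c in the frame of bin_blue between 0 and 0.078 m); the robot touches nothing.
It fails at once if a bystander (antennas, screwdriver, mug) is moved more than 30 mm (distance of any of antenna_a, antenna_b, antenna_c, screwdriver, mug from where it was at the start of the episode above 0.03 m).
It fails at once if a plug is gripped or pushed by the fingers (contact force between the fingers and plug_a above 1 N or contact force between the fingers and plug_b above 1 N or contact force between the fingers and plug_c above 1 N).
It fails at once if a plug falls hard (faster than 2.2 m/s, a fall of some 250 mm) (linear speed of any of plug_a, plug_b, plug_c above 2.2 m/s).
It also fails if it takes over 64 s, if anything falls off the work surface, if the arm or the gripper's body presses on something with over 40 N, if the wrist force passes 120 N, or if a joint passes its speed limit or range.

## Robot

A 6-joint arm with a two-finger parallel gripper is mounted at the origin on the work surface. World frame = base frame: x ahead of the robot, y to its left, z up, the work surface at z = 0. Lengths are in mm, angles in rad, forces in N, time in s.
With the tool pointing down it reaches from about 250 to 775 mm from the base axis. Payload 4 kg.
Tool frame: the origin (TCP) lies on the mounting face of the last link; the fingertips stand 199 mm ahead of it and the grasp point (between the pads) lies 180 mm ahead of it; z points along the fingers, y is the line along which they close (so a half turn about z gives the same grasp; the last joint's range is limited). The gripper opens to 94 mm and grips with 3 to 60 N. Pads are 16 mm wide; open, the fingers measure 119 mm over their backs; the gripper's body (75 mm by 177 mm) begins 78 mm behind the grasp point.
Start: joints at [-1.408, 0.087, 1.371, -0, 1.684, -0.103], TCP at [144.468, -530.687, 404.706] pointing down, gripper open.
Joint ranges: [-3.1, 3.1], [-0.76, 2.03], [0.27, 2.55], [-1.08, 4.22], [0.17, 2.65], [-2.57, 2.57]. Speed limits (rad/s): [2.79, 2.79, 3.14, 3.14, 3.14, 3.14].

## Interface

Orientations are given as a 3x3 rotation matrix whose columns are the frame's x, y, z axes.
In Python, from bench import bot gives the robot as it stands.
- The arm moves only by the tool move_arm, never from a script. Its argument "increments" is a list of rows, each an object with "translation": the shift along the world's x, y, z as a fraction of full scale, a list of three; "turn": the turn, a rotation vector about the world's x, y, z as a fraction of full scale, a list of three; "grip": the opening in per cent of the stroke, from 0 (shut) to 100 (fully open). A call has 1 to 12 rows; each row shifts and turns the commanded pose from where the row before left it; what a row does not reach is not made up. Full scale, the value 1, is 8 cm for a shift and 60 degrees for a turn. A row lasts 1/10 s, in which the tool goes at most 50 mm and 8.59 degrees, less where a joint would pass 70% of its speed; a pose out of reach is approached as far as the arm can. A call with a number of a shift or a turn outside -1 to 1 is refused whole. A call with a gripper value outside its range is refused whole. The fingers move at their own pace and stop on an object; "grip_force" is the grip in N (left out, the last holds). Time passes only in rows, so rows that do not move let the fingers close. It gives the time, the measured TCP pose, the force, the opening and the grip force at its end, in the units of the state.
- bot.get_state(): the state, without advancing time (a new reading comes with each control period).
- bot.read_camera(name): name is "scene" or "top" or "wrist"; returns a dict with "color" (420x560x3 uint8, red, green, blue), "camera_matrix" (3x3 intrinsics, pixels), "rvec" (rotation vector, rad) and "tvec" (3), from world to camera coordinates, as OpenCV has them. Camera axes: x right, y down, z forward; pixel columns grow to the right and rows downward; lengths in mm; the calibration is good to about 2 mm. A picture is of the moment at which its call begins. There is no depth.
- bot.job_done(): hands the job in; it is judged then, once.
Trained networks look in a picture, given as the dict that the camera call returned (one of the last four; its "shot" number tells which), for a name from the list of things; names that differ only in an ending like _2 or _b are one class to them, and where a whole thing is asked for, a point or a joint stands for the part that bears it (a point fixed in the world has none). Each returns a list of dicts, best first, with "conf" (0 to 1); they miss things now and then, are a little off and sometimes report something else, mostly with a low value. They report only what shows in the picture. A call takes as long as a camera call. They do not tell look-alikes from the thing itself.
- bot.cut_out(picture, target): "pixels" (420x560 bool, what is visible of it) and "xy" ([column, row] in pixels, amid what is visible of it).
- bot.mark_of(picture, target): "xy" ([column, row] in pixels: a listed point, or the origin of a listed thing).
The state is a dict: "clock": time; "joint_pos": joint angles; "qd": joint speeds; "effort": joint torques, N m; "ee_pos": TCP position; "tool_rot": TCP orientation; "force": force on the tool from outside, world axes, zero at the start; "ft_torque": the same for the moment, N m; "opening": opening from 0.0 (shut) to 1.0 (fully open); "gripper_force": force on a finger pad.
Only numpy, scipy, OpenCV 4.12 (cv2) and the standard library are available. Lean on these libraries where they do the work, as an engineer would, in place of code of your own. Each camera call takes 0.05 s, during which the arm holds its last target. There are 200 camera calls.

## Working session

There is one attempt and no reset: what is moved stays moved. The work goes in short steps, Python scripts to look and compute and a tool call to move; the robot and the scene stay as the last step left them, time stands still between calls to the robot, and variables do not carry over. Pictures are saved under pics/ and viewed, at most 11 in all, crops included, and the job is handed in when it is done.

Besides the shell and the picture viewer there is one more tool, called after ">>>" as name(argument=value, ...) on one line, values as JSON. move_arm: Moves the arm, as the interface text tells. Its arguments: {"type":"object","properties":{"increments":{"type":"array","items":{"type":"object","properties":{"translation":{"type":"array","items":{"type":"number"}},"turn":{"type":"array","items":{"type":"number"}},"grip":{"type":"number"}}}},"grip_force":{"type":"number"}},"required":["increments"]}

```bash
mkdir -p pics; ls; cat > h.py <<'E'
import numpy as np, cv2
from bench import bot
def ray(p,xy):
    R=cv2.Rodrigues(np.array(p["rvec"],float))[0];t=np.array(p["tvec"],float).ravel()
    K=np.array(p["camera_matrix"],float)
    d=R.T@np.linalg.inv(K)@np.array([xy[0],xy[1],1.]);return -R.T@t,d
def at(p,xy,z):
    c,d=ray(p,xy);return c+d*(z-c[2])/d[2]
def tri(l):
    A=np.zeros((3,3));b=np.zeros(3)
    for p,xy in l:
        c,d=ray(p,xy);d/=np.linalg.norm(d);M=np.eye(3)-np.outer(d,d);A+=M;b+=M@c
    X=np.linalg.solve(A,b)
    return X
def proj(p,X):
    return cv2.projectPoints(np.array(X,float).reshape(-1,1,3),np.array(p["rvec"],float),np.array(p["tvec"],float),np.array(p["camera_matrix"],float),None)[0][:,0]
def save(p,n): cv2.imwrite("pics/"+n,p["color"][:,:,::-1])
E
python3 - <<'E'
from h import *
S=bot.read_camera("scene");T=bot.read_camera("top")
save(S,"s0.png");save(T,"t0.png")
np.set_printoptions(precision=1,suppress=True)
for n in ["scoop","scoop_lip","scoop_bar","scoop_tail","plug_a","plug_b","bin_blue","bin_yellow","antenna_c","screwdriver","mug","switches"]:
    for nm,p in(("S",S),("T",T)):
        print(n,nm,[(round(r["conf"],2),np.round(r["xy"]).tolist(), at(p,r["xy"],{"scoop_bar":100,"scoop_tail":48}.get(n,0))[:2]) for r in bot.mark_of(p,n)][:4])
print(bot.get_state())
E
```

```text
pics
scoop S [(0.78, [331.0, 259.0], array([548.1, 286.2])), (0.69, [349.0, 252.0], array([501. , 321.6]))]
scoop T [(0.69, [284.0, 202.0], array([570.6, 128.5]))]
scoop_lip S [(0.93, [308.0, 254.0], array([561.7, 218.2])), (0.6, [329.0, 260.0], array([554.6, 283.7])), (0.46, [294.0, 301.0], array([721.1, 254.8]))]
scoop_lip T [(0.78, [257.0, 202.0], array([569.9, 210. ]))]
scoop_bar S [(0.91, [341.0, 240.0], array([552.3, 306. ])), (0.21, [306.0, 250.0], array([625.1, 238.8]))]
scoop_bar T [(0.87, [221.0, 205.0], array([544.6, 304.1])), (0.68, [236.0, 210.0], array([530.8, 260.3])), (0.52, [235.0, 207.0], array([537.7, 264. ]))]
scoop_tail S [(0.75, [296.0, 304.0], array([754. , 274.7])), (0.72, [367.0, 259.0], array([539.2, 384.4])), (0.47, [174.0, 169.0], array([ 482.7, -318.8]))]
scoop_tail T [(0.62, [198.0, 208.0], array([549.2, 382. ]))]
plug_a S [(0.75, [345.0, 254.0], array([510.8, 314.9])), (0.64, [335.0, 273.0], array([588.4, 314.4])), (0.52, [330.0, 259.0], array([549.3, 284.6])), (0.51, [329.0, 217.0], array([399.3, 215.3]))]
plug_a T [(0.77, [236.0, 210.0], array([548.7,
[... 1297 characters left out ...]
 150.0], array([738.9, 263.9]))]
mug S [(0.61, [370.0, 216.0], array([334.2, 329.5]))]
mug T [(0.96, [216.0, 278.0], array([345.6, 333.3]))]
switches S [(0.63, [420.0, 297.0], array([555.9, 543.4]))]
switches T [(0.7, [147.0, 210.0], array([553.1, 548.2]))]
{'clock': 1.3, 'joint_pos': array([-1.4,  0.1,  1.4,  0. ,  1.7, -0.1]), 'qd': array([-0., -0.,  0.,  0.,  0., -0.]), 'effort': array([ -0. , -34. , -30.3,   0.1,   0. ,  -0. ]), 'ee_pos': array([ 144.5, -530.7,  404.7]), 'tool_rot': array([[ 1. ,  0.3,  0. ],
       [ 0.3, -1. , -0. ],
       [ 0. ,  0. , -1. ]]), 'force': array([ 0.5, -0.9,  0.1]), 'ft_torque': array([ 0., -0.,  0.]), 'gripper_force': 0.0, 'opening': 0.9999556615824854}
```

View pics/s0.png

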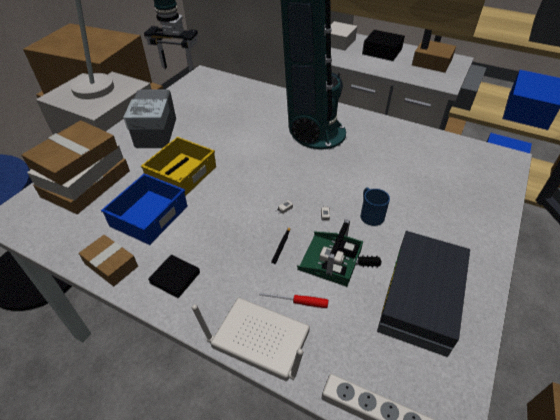

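View pics/t0.png

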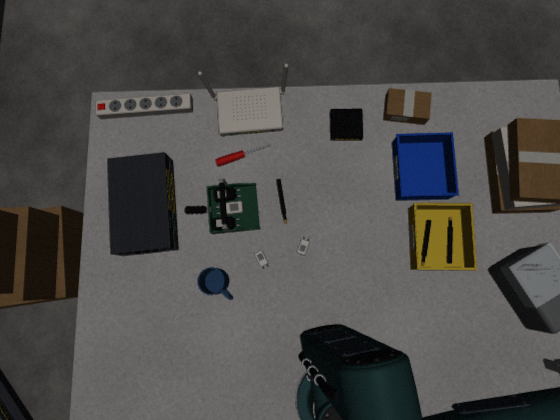

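The scene view shows the scoop at about (333,257), its bar over it and its tail at (368,261) next to the switches. Its open edge faces the antenna at (283,245), and the blue bin is at (146,210). The top view puts the scoop at (233,207), the tail at (196,210), the antenna at (282,200), the blue bin at (425,166), and two small decoy plugs at (262,259) and (304,245).

```bash
python3 - <<'E'
from h import *
np.set_printoptions(precision=1,suppress=True)
S=bot.read_camera("scene");T=bot.read_camera("top")
K={"bar":((341,240),(221,205)),"tail":((367,259),(198,208)),"lip":((308,254),(257,202)),"bin":((150,217),(422,169))}
for k,(a,b) in K.items():
    X=tri([(S,a),(T,b)]);print(k,X,proj(S,X)[0]-a,proj(T,X)[0]-b)
# scoop green mask in top: min-area rect; blue rim
hsv=cv2.cvtColor(T["color"],cv2.COLOR_RGB2HSV)
for nm,lo,hi,z in(("green",(60,80,30),(90,255,255),3),("blue",(108,150,50),(125,255,255),75)):
    m=cv2.inRange(hsv,lo,hi);m=cv2.morphologyEx(m,cv2.MORPH_OPEN,np.ones((3,3)))
    m[:,:180]=0;m[300:]=0
    if nm=="blue":m[:,:380]=0
    n,l,s,c=cv2.connectedComponentsWithStats(m);print(nm,s[1:],c[1:])
    i=1+s[1:,4].argmax();pts=np.argwhere(l==i)[:,::-1]
    b=cv2.boxPoints(cv2.minAreaRect(pts.astype(np.float32)));print(b,[at(T,q,z)[:2] for q in b])
for q in((279,180),(286,222)):print("ant",at(T,q,6))
for q in((330,109),(362,140)):print("box",at(T,q,0))
st=bot.get_state();print(st["tool_rot"],st["clock"])
E
```

```text
bar [546.7 305.2  92.8] [-0.2 -0. ] [-0.2  0.1]
tail [545.8 381.7  54.9] [-1.1 -0. ] [-1.   0.3]
lip [568.3 215.6   4.3] [-2.1 -0.2] [-1.9  0.8]
bin [ 660.5 -293.3   -3.4] [-2.3 -0.6] [-2.1  1.3]
green [[233 186  26  45 814]
 [211 197  10  21 127]] [[247.4 208.8]
 [214.4 208.3]]
[[230.7 187. ]
 [255.6 185.1]
 [258.9 228.2]
 [234.  230.2]] [array([619.7, 290.9]), array([624. , 213.9]), array([490. , 204.7]), array([485.8, 280.2])]
blue [[ 397  134   61   63 2597]] [[421.9 168.8]]
[[396.6 134. ]
 [455.5 132.5]
 [457.1 194.9]
 [398.2 196.4]] [array([ 751.2, -208.6]), array([ 751.3, -380.2]), array([ 564.5, -367.7]), array([ 563.9, -200.7])]
ant [637.7 141.6   6. ]
ant [506.9 122.6   6. ]
box [867.4 -24.1   0. ]
box [ 761.7 -120.     0. ]
[[ 1.   0.3 -0. ]
 [ 0.3 -1.  -0. ]
 [-0.   0.  -1. ]] 1.4
```

>>> move_arm(increments=[{"translation":[0.3,0.5,0],"grip":100},{"translation":[0.3,0.5,0]},{"translation":[0.3,0.5,0]},{"translation":[0.3,0.5,0]},{"translation":[0.3,0.5,0]},{"translation":[0.3,0.5,0]},{"translation":[0.3,0.5,0]},{"translation":[0.3,0.5,0]},{"translation":[0.3,0.5,0]},{"translation":[0.3,0.5,0]},{"translation":[0.3,0.5,0]},{"translation":[0.3,0.5,0]}], grip_force=40)

```text
invalid input at $.increments[0]: expected keys translation, turn, grip
```

>>> move_arm(increments=[{"translation":[0.25,0.52,0],"turn":[0,0,-0.05],"grip":100},{"translation":[0.25,0.52,0],"turn":[0,0,-0.05],"grip":100},{"translation":[0.25,0.52,0],"turn":[0,0,-0.05],"grip":100},{"translation":[0.25,0.52,0],"turn":[0,0,-0.04],"grip":100},{"translation":[0.25,0.52,0],"turn":[0,0,0],"grip":100},{"translation":[0.25,0.52,0],"turn":[0,0,0],"grip":100},{"translation":[0.25,0.52,0],"turn":[0,0,0],"grip":100},{"translation":[0.25,0.52,0],"turn":[0,0,0],"grip":100},{"translation":[0.25,0.52,0],"turn":[0,0,0],"grip":100},{"translation":[0.25,0.52,0],"turn":[0,0,0],"grip":100},{"translation":[0.25,0.52,0],"turn":[0,0,0],"grip":100},{"translation":[0.25,0.52,0],"turn":[0,0,0],"grip":100}], grip_force=40)

```text
clock: 2.6
ee_pos: [384.7, -29.5, 405.1]
tool_rot: [[0.998, 0.067, 0.002], [0.067, -0.998, -0.001], [0.002, 0.001, -1.0]]
force: [0.1, -0.5, 0.1]
opening: 0.995
gripper_force: 0.0
```

>>> move_arm(increments=[{"translation":[0.25,0.52,0],"turn":[0,0,0],"grip":100},{"translation":[0.25,0.52,0],"turn":[0,0,0],"grip":100},{"translation":[0.25,0.52,0],"turn":[0,0,0],"grip":100},{"translation":[0.25,0.52,0],"turn":[0,0,0],"grip":100},{"translation":[0.25,0.52,0],"turn":[0,0,0],"grip":100},{"translation":[0.25,0.52,0],"turn":[0,0,0],"grip":100},{"translation":[0.25,0.52,0],"turn":[0,0,0],"grip":100},{"translation":[0.25,0.52,0],"turn":[0,0,0],"grip":100},{"translation":[0,0,0],"turn":[0,0,0],"grip":100},{"translation":[0,0,0],"turn":[0,0,0],"grip":100}], grip_force=40)

```text
clock: 3.6
ee_pos: [544.7, 302.0, 403.4]
tool_rot: [[0.998, 0.068, -0.002], [0.068, -0.998, -0.002], [-0.002, 0.001, -1.0]]
force: [0.3, 0.7, 0.2]
opening: 1.0
gripper_force: 0.0
```

```bash
python3 - <<'E'
from h import *
np.set_printoptions(precision=3,suppress=True)
st=bot.get_state();print(st["ee_pos"],st["tool_rot"],st["joint_pos"],st["clock"])
W=bot.read_camera("wrist");save(W,"w1.png")
for n,z in(("scoop_bar",100),("scoop_tail",48),("scoop_lip",3)):
    for r in bot.mark_of(W,n): print(n,round(r["conf"],2),r["xy"],at(W,r["xy"],z))
E
```

```text
[544.669 302.047 403.376] [[ 0.998  0.068 -0.002]
 [ 0.068 -0.998 -0.002]
 [-0.002  0.001 -1.   ]] [ 0.415  0.252  1.184 -0.001  1.708  1.918] 3.6
scoop_bar 0.59 [275.2, 198.1] [547.847 301.752 100.   ]
scoop_tail 0.85 [196.4, 187.8] [542.1   386.548  48.   ]
scoop_lip 0.67 [351.6, 176.2] [560.184 209.845   3.   ]
```

View pics/w1.png

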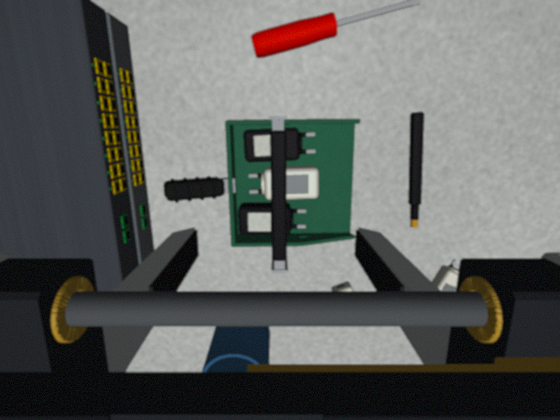

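The wrist view shows the bar running vertically from (278,117) to (280,270), and the tail at (195,188). Three plugs lie in the tray at (272,145), (290,184) and (265,221), with the antenna at (416,170). The bar lies along the tool's x axis, so the grasp yaw is right.

>>> move_arm(increments=[{"translation":[0.05,-0.03,-0.3],"turn":[0,0,0],"grip":100},{"translation":[0,0,-0.4],"turn":[0,0,0],"grip":100},{"translation":[0,0,-0.4],"turn":[0,0,0],"grip":100},{"translation":[0,0,-0.3],"turn":[0,0,0],"grip":100},{"translation":[0,0,-0.15],"turn":[0,0,0],"grip":100},{"translation":[0,0,0],"turn":[0,0,0],"grip":0},{"translation":[0,0,0],"turn":[0,0,0],"grip":0},{"translation":[0,0,0],"turn":[0,0,0],"grip":0},{"translation":[0,0,0],"turn":[0,0,0],"grip":0},{"translation":[0,0,0],"turn":[0,0,0],"grip":0},{"translation":[0,0,0],"turn":[0,0,0],"grip":0},{"translation":[0,0,0],"turn":[0,0,0],"grip":0}], grip_force=30)

```text
clock: 5.0
ee_pos: [548.5, 299.0, 280.9]
tool_rot: [[0.998, 0.067, 0.0], [0.067, -0.998, 0.0], [0.0, -0.0, -1.0]]
force: [0.9, -0.2, 0.5]
opening: 0.443
gripper_force: 0.0
```

>>> move_arm(increments=[{"translation":[0,0,0],"turn":[0,0,0],"grip":0},{"translation":[0,0,0],"turn":[0,0,0],"grip":0},{"translation":[0,0,0],"turn":[0,0,0],"grip":0},{"translation":[0,0,0],"turn":[0,0,0],"grip":0}], grip_force=40)

```text
clock: 5.4
ee_pos: [548.4, 299.1, 280.6]
tool_rot: [[0.998, 0.067, -0.0], [0.067, -0.998, 0.0], [-0.0, -0.0, -1.0]]
force: [0.3, 2.2, 0.2]
opening: 0.146
gripper_force: 40.0
```

>>> move_arm(increments=[{"translation":[0,0,0.05],"turn":[0,0,0],"grip":0},{"translation":[0,0,0.1],"turn":[0,0,0],"grip":0},{"translation":[0,0,0.15],"turn":[0,0,0],"grip":0},{"translation":[0,0,0.15],"turn":[0,0,0],"grip":0},{"translation":[0,0,0.1],"turn":[0,0,0],"grip":0},{"translation":[0,0,0.05],"turn":[0,0,0],"grip":0},{"translation":[0,0,0],"turn":[0,0,0],"grip":0},{"translation":[0,0,0],"turn":[0,0,0],"grip":0}], grip_force=40)

```text
clock: 6.2
ee_pos: [548.3, 298.9, 328.4]
tool_rot: [[0.998, 0.067, -0.001], [0.067, -0.998, -0.0], [-0.001, 0.0, -1.0]]
force: [0.1, 0.0, -5.1]
opening: 0.148
gripper_force: 40.0
```

```bash
python3 - <<'E'
from h import *
S=bot.read_camera("scene");cv2.imwrite("pics/s2.png",cv2.resize(S["color"][180:330,230:430,::-1],None,fx=3,fy=3,interpolation=2))
E
```

```text
(no output)
```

View pics/s2.png

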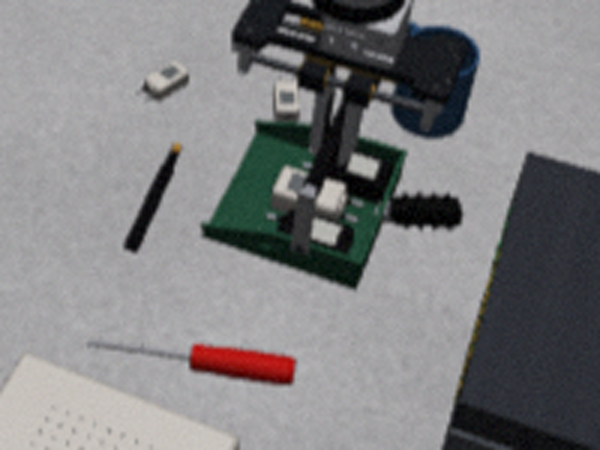

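The scoop is up and level, with its three plugs around (330,200) in the crop, and the antenna undisturbed at (155,200). I'll carry it over to the blue bin.

>>> move_arm(increments=[{"translation":[0.03,-0.08,0],"turn":[0,0,0],"grip":0},{"translation":[0.06,-0.16,0],"turn":[0,0,0],"grip":0},{"translation":[0.08,-0.24,0],"turn":[0,0,-0.01],"grip":0},{"translation":[0.105,-0.29,0],"turn":[0,0,-0.01],"grip":0},{"translation":[0.105,-0.29,0],"turn":[0,0,-0.01],"grip":0},{"translation":[0.105,-0.29,0],"turn":[0,0,-0.01],"grip":0},{"translation":[0.105,-0.29,0],"turn":[0,0,-0.01],"grip":0},{"translation":[0.105,-0.29,0],"turn":[0,0,-0.01],"grip":0},{"translation":[0.105,-0.29,0],"turn":[0,0,-0.005],"grip":0},{"translation":[0.105,-0.29,0],"turn":[0,0,0],"grip":0},{"translation":[0.105,-0.29,0],"turn":[0,0,0],"grip":0},{"translation":[0.105,-0.29,0],"turn":[0,0,0],"grip":0}], grip_force=40)

```text
clock: 7.45
ee_pos: [637.9, 49.4, 328.4]
tool_rot: [[1.0, -0.002, -0.001], [-0.002, -1.0, -0.001], [-0.001, 0.001, -1.0]]
force: [0.8, -0.2, -5.5]
opening: 0.144
gripper_force: 40.0
```

>>> move_arm(increments=[{"translation":[0.105,-0.29,0],"turn":[0,0,0],"grip":0},{"translation":[0.08,-0.24,0],"turn":[0,0,0],"grip":0},{"translation":[0.06,-0.16,0],"turn":[0,0,0],"grip":0},{"translation":[0.03,-0.08,0],"turn":[0,0,0],"grip":0},{"translation":[0,0,-0.1],"turn":[0,0,0],"grip":0},{"translation":[0,0,-0.15],"turn":[0,0,0],"grip":0},{"translation":[0,0,-0.15],"turn":[0,0,0],"grip":0},{"translation":[0,0,-0.1],"turn":[0,0,0],"grip":0},{"translation":[0,0,-0.05],"turn":[0,0,0],"grip":0},{"translation":[0,0,0],"turn":[0,0,0],"grip":0},{"translation":[0,0,0],"turn":[0,0,0],"grip":0}], grip_force=40)

```text
clock: 8.55
ee_pos: [659.8, -9.7, 285.0]
tool_rot: [[1.0, -0.001, 0.001], [-0.001, -1.0, -0.0], [0.001, 0.0, -1.0]]
force: [-0.0, 0.0, -5.1]
opening: 0.146
gripper_force: 40.0
```

>>> move_arm(increments=[{"translation":[0,0,-0.03],"turn":[0,0,0],"grip":0},{"translation":[0,0,-0.02],"turn":[0,0,0],"grip":0},{"translation":[0,0,-0.01],"turn":[0,0,0],"grip":0},{"translation":[0,0,0],"turn":[0,0,0],"grip":0},{"translation":[0,0,0],"turn":[0,0,0],"grip":0}], grip_force=40)

```text
clock: 9.05
ee_pos: [659.8, -10.0, 280.7]
tool_rot: [[1.0, -0.001, 0.001], [-0.001, -1.0, -0.0], [0.001, 0.0, -1.0]]
force: [-0.6, 0.2, -1.8]
opening: 0.149
gripper_force: 40.0
```

>>> move_arm(increments=[{"translation":[0,0,-0.01],"turn":[0,0,0],"grip":0},{"translation":[0,0,0],"turn":[0,0,0],"grip":30},{"translation":[0,0,0],"turn":[0,0,0],"grip":60},{"translation":[0,0,0],"turn":[0,0,0],"grip":60},{"translation":[0,0,0],"turn":[0,0,0],"grip":60},{"translation":[0,0,0],"turn":[0,0,0],"grip":60},{"translation":[0,0,0],"turn":[0,0,0],"grip":60},{"translation":[0,0,0.1],"turn":[0,0,0],"grip":60},{"translation":[0,0,0.3],"turn":[0,0,0],"grip":60},{"translation":[0,0,0.4],"turn":[0,0,0],"grip":60},{"translation":[0,0,0.4],"turn":[0,0,0],"grip":60},{"translation":[0,0,0.4],"turn":[0,0,0],"grip":60}], grip_force=40)

```text
clock: 10.25
ee_pos: [659.5, -9.8, 409.1]
tool_rot: [[1.0, -0.001, 0.001], [-0.001, -1.0, -0.0], [0.001, 0.0, -1.0]]
force: [1.0, -0.1, -0.2]
opening: 0.601
gripper_force: 0.0
```

>>> move_arm(increments=[{"translation":[0,0.1,0],"turn":[0,0,0.14],"grip":60},{"translation":[0,0.1,0],"turn":[0,0,0.14],"grip":60},{"translation":[0,0.1,0],"turn":[0,0,0.14],"grip":60},{"translation":[0,0.1,0],"turn":[0,0,0.14],"grip":60},{"translation":[0,0.1,0],"turn":[0,0,0.14],"grip":60},{"translation":[0,0.1,0],"turn":[0,0,0.14],"grip":60},{"translation":[0,0.1,0],"turn":[0,0,0.14],"grip":60},{"translation":[0,0.1,0],"turn":[0,0,0.14],"grip":60},{"translation":[0,0.1,0],"turn":[0,0,0.14],"grip":60},{"translation":[0,0.1,0],"turn":[0,0,0.14],"grip":60},{"translation":[0,0.1,0],"turn":[0,0,0.1],"grip":60},{"translation":[0,0,0],"turn":[0,0,0],"grip":60}], grip_force=40)

```text
clock: 11.45
ee_pos: [659.6, 79.0, 407.8]
tool_rot: [[0.0, 1.0, 0.001], [1.0, -0.0, 0.0], [0.0, 0.001, -1.0]]
force: [0.4, -0.2, 0.4]
opening: 0.599
gripper_force: 0.0
```

```bash
python3 - <<'E'
from h import *
np.set_printoptions(precision=3,suppress=True)
st=bot.get_state();print(st["ee_pos"],st["joint_pos"],st["clock"])
W=bot.read_camera("wrist");T=bot.read_camera("top");S=bot.read_camera("scene")
cv2.imwrite("pics/w3.png",np.hstack([cv2.resize(p["color"][:,:,::-1],(400,300),interpolation=3) for p in(W,T)]))
for n,z in(("scoop_bar",100),("scoop_tail",48),("scoop_lip",3)):
  for p,k in((W,"W"),(T,"T"),(S,"S")):
    for r in bot.mark_of(p,n)[:2]: print(n,k,round(r["conf"],2),r["xy"],at(p,r["xy"],z)[:2])
E
```

```text
[659.557  78.989 407.759] [0.034 0.346 1.057 0.    1.738 0.034] 11.45
scoop_bar W 0.93 [273.2, 288.5] [656.365 -10.739]
scoop_bar T 0.41 [330.4, 162.0] [663.357  -8.61 ]
scoop_bar T 0.33 [215.1, 281.8] [332.658 317.806]
scoop_bar S 0.65 [218.8, 225.2] [659.967 -10.973]
scoop_bar S 0.38 [182.6, 174.5] [ 534.419 -230.39 ]
scoop_tail W 0.77 [276.4, 190.1] [659.68   79.399]
scoop_tail S 0.62 [249.3, 247.6] [653.921  79.909]
scoop_lip T 0.84 [357.7, 171.5] [ 659.588 -101.026]
scoop_lip S 0.66 [197.6, 237.0] [660.863 -99.08 ]
```

View pics/w3.png

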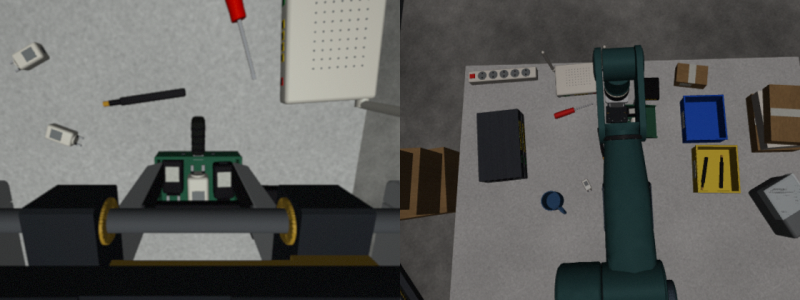

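The left half (wrist) shows the tail on the tool axis at about (197,137), with the three plugs still in the tray. The right half (top) shows the scoop's open edge towards the blue bin at (703,119), with the antennas undisturbed. Next I'll grasp the tail with the tool leaning back 20°.

>>> move_arm(increments=[{"translation":[0,0.3,-0.25],"turn":[-0.083,0,0],"grip":60},{"translation":[0,0.3,-0.25],"turn":[-0.083,0,0],"grip":60},{"translation":[0,0.3,-0.25],"turn":[-0.083,0,0],"grip":60},{"translation":[0,0.3,-0.25],"turn":[-0.083,0,0],"grip":60},{"translation":[0,-0.1,-0.28],"turn":[0,0,0],"grip":60},{"translation":[0,-0.1,-0.28],"turn":[0,0,0],"grip":60},{"translation":[0,-0.1,-0.28],"turn":[0,0,0],"grip":60},{"translation":[0,-0.1,-0.28],"turn":[0,0,0],"grip":60},{"translation":[0,0,0],"turn":[0,0,0],"grip":60},{"translation":[0,0,0],"turn":[0,0,0],"grip":60}], grip_force=60)

```text
clock: 13.05
ee_pos: [659.7, 142.1, 237.4]
tool_rot: [[0.001, 1.0, -0.001], [0.94, -0.002, -0.341], [-0.341, -0.0, -0.94]]
force: [0.4, 1.2, -0.0]
opening: 0.601
gripper_force: 0.0
```

>>> move_arm(increments=[{"translation":[0,-0.1,-0.28],"turn":[0,0,0],"grip":60},{"translation":[0,0,0],"turn":[0,0,0],"grip":60},{"translation":[0,0,0],"turn":[0,0,0],"grip":0},{"translation":[0,0,0],"turn":[0,0,0],"grip":0},{"translation":[0,0,0],"turn":[0,0,0],"grip":0},{"translation":[0,0,0],"turn":[0,0,0],"grip":0},{"translation":[0,0,0],"turn":[0,0,0],"grip":0},{"translation":[0,0,0],"turn":[0,0,0],"grip":0},{"translation":[0,0,0],"turn":[0,0,0],"grip":0},{"translation":[0,0,0],"turn":[0,0,0],"grip":0}], grip_force=60)

```text
clock: 14.05
ee_pos: [660.0, 134.3, 215.8]
tool_rot: [[0.001, 1.0, 0.002], [0.94, -0.001, -0.34], [-0.34, 0.002, -0.94]]
force: [1.5, 1.1, 1.8]
opening: 0.209
gripper_force: 60.0
```

```bash
python3 - <<'E'
from h import *
st=bot.get_state();print(st["joint_pos"],st["force"],st["ft_torque"],st["ee_pos"])
W=bot.read_camera("wrist");S=bot.read_camera("scene")
c=cv2.resize(S["color"][170:290,140:300,::-1],(400,300),interpolation=2)
cv2.imwrite("pics/w4.png",np.hstack([cv2.resize(W["color"][:,:,::-1],(400,300),interpolation=3),c]))
E
```

```text
[ 0.19197412  0.48767223  1.26852088 -0.34328895  1.4591696   0.24427394] [1.54415036 1.09821223 1.78145496] [ 0.14319645 -0.32964448  0.24533596] [660.01057269 134.34239483 215.759759  ]
```

View pics/w4.png

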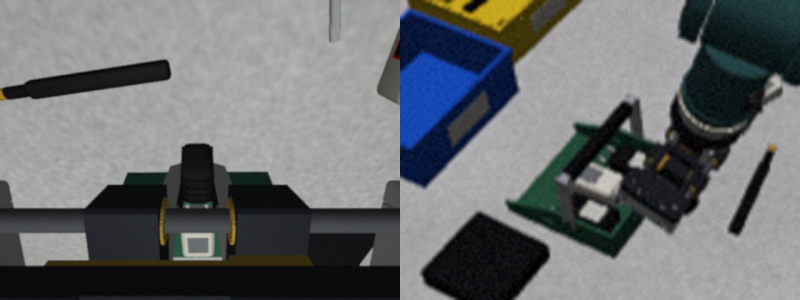

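The left half shows the tail held between the pads, with the antenna clear. The right half shows all the plugs in the scoop behind the blue bin's front wall. I'll lift slowly with the nose slightly up.

>>> move_arm(increments=[{"translation":[0,0,0.05],"turn":[-0.01,0,0],"grip":0},{"translation":[0,0,0.1],"turn":[-0.02,0,0],"grip":0},{"translation":[0,0,0.15],"turn":[-0.02,0,0],"grip":0},{"translation":[0,0,0.2],"turn":[-0.02,0,0],"grip":0},{"translation":[0,0,0.2],"turn":[-0.01,0,0],"grip":0},{"translation":[0,0,0.2],"turn":[0,0,0],"grip":0},{"translation":[0,0,0.2],"turn":[0,0,0],"grip":0},{"translation":[0,0,0.1],"turn":[0,0,0],"grip":0},{"translation":[0,0,0.05],"turn":[0,0,0],"grip":0},{"translation":[0,0,0],"turn":[0,0,0],"grip":0}], grip_force=60)

```text
clock: 15.15
ee_pos: [659.7, 134.1, 315.8]
tool_rot: [[0.002, 1.0, 0.001], [0.909, -0.001, -0.418], [-0.418, 0.001, -0.909]]
force: [-0.5, -0.2, -5.4]
opening: 0.207
gripper_force: 60.0
```

```bash
cat > fit.py <<'E'
from h import *
from scipy.optimize import least_squares
# scoop pose in the tool's y-z plane: pitch and lip position from the tool pose + marks of bar, lip
def measure(name,show=True):
    S=bot.read_camera("scene");T=bot.read_camera("top")
    for n in("scoop_lip","scoop_bar"):
        for k,p in(("S",S),("T",T)):
            for r in bot.mark_of(p,n)[:2]:
                c,d=ray(p,r["xy"]); print(n,k,round(r["conf"],2),np.round(r["xy"]),"at x=660:",np.round(c+d*(660-c[0])/d[0]),"z=90:",np.round(at(p,r["xy"],90)))
    a=cv2.resize(S["color"][130:290,100:313,::-1],(400,300),interpolation=2);b=cv2.resize(T["color"][110:260,300:500,::-1],(400,300),interpolation=2)
    cv2.imwrite("pics/"+name,np.hstack([a,b]))
    st=bot.get_state();print(st["clock"],np.round(st["ee_pos"]),np.round(st["joint_pos"],2),np.round(st["force"],1))
E
python3 -c "
from fit import *
measure('m5.png')"
```

```text
scoop_lip S 0.71 [187. 206.] at x=660: [ 660. -113.  127.] z=90: [ 633. -141.   90.]
scoop_lip T 0.7 [451. 236.] at x=660: [  660. -1134. -1991.] z=90: [ 446. -335.   90.]
scoop_lip T 0.57 [372. 159.] at x=660: [ 660. -122.  131.] z=90: [ 672. -131.   90.]
scoop_bar S 0.92 [211. 196.] at x=660: [660. -22. 208.] z=90: [ 565. -105.   90.]
scoop_bar T 0.69 [340. 153.] at x=660: [660. -26. 190.] z=90: [692. -39.  90.]
scoop_bar T 0.28 [346. 159.] at x=660: [660. -49. 134.] z=90: [673. -55.  90.]
15.45 [660. 134. 314.] [ 0.21  0.43  1.15 -0.42  1.64  0.2 ] [ 0.2 -0.2 -5.7]
```

View pics/m5.png

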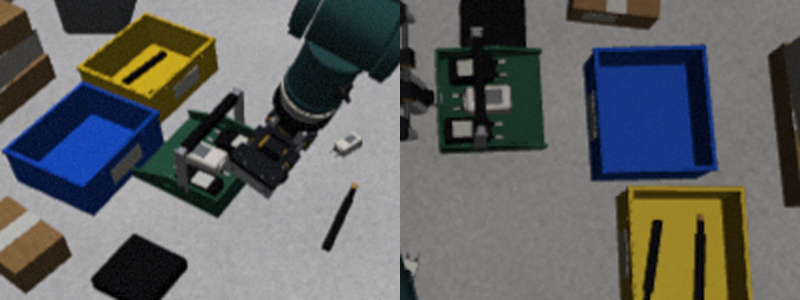

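All three plugs are still in the scoop, at about (205,160) left and (480,98) right. The lip is roughly at (660,-116,125), which matches a rigid grasp without slip. I'll work out the tipping moves about the lip.

```bash
python3 - <<'E'
import numpy as np
def tcp(ly,lz,th):
    t=np.radians(th);f=t-np.radians(20);c,s=np.cos(t),np.sin(t)
    return np.array([ly+174*c-43.6*s-180*np.sin(f), lz+43.6*c+174*s+180*np.cos(f)])
print(tcp(-118,121,-4.8))
P=tcp(-118,121,-4.8)
for ly,lz,th in[(-250,121,-4.8),(-250,115,0),(-250,112,12),(-250,110,24),(-250,110,30),(-250,110,36),(-250,110,42),(-250,110,48),(-250,110,54)]:
    q=tcp(ly,lz,th);print(ly,lz,th,q.round(),"d units",((q-P)/80).round(2));P=q
E
```

```text
[134.53948632 313.28709006]
-250 121 -4.8 [  3. 313.] d units [-1.65  0.  ]
-250 115 0 [-14. 328.] d units [-0.21  0.18]
-250 112 12 [-64. 369.] d units [-0.62  0.52]
-250 110 24 [-121.  400.] d units [-0.72  0.39]
-250 110 30 [-152.  412.] d units [-0.39  0.15]
-250 110 36 [-184.  421.] d units [-0.4   0.11]
-250 110 42 [-217.  426.] d units [-0.41  0.06]
-250 110 48 [-250.  427.] d units [-0.41  0.02]
-250 110 54 [-284.  426.] d units [-0.41 -0.02]
```

>>> move_arm(increments=[{"translation":[0,-0.06,0],"turn":[0,0,0],"grip":0},{"translation":[0,-0.12,0],"turn":[0,0,0],"grip":0},{"translation":[0,-0.18,0],"turn":[0,0,0],"grip":0},{"translation":[0,-0.24,0],"turn":[0,0,0],"grip":0},{"translation":[0,-0.24,0],"turn":[0,0,0],"grip":0},{"translation":[0,-0.24,0],"turn":[0,0,0],"grip":0},{"translation":[0,-0.22,0],"turn":[0,0,0],"grip":0},{"translation":[0,-0.18,0],"turn":[0,0,0],"grip":0},{"translation":[0,-0.12,0],"turn":[0,0,0],"grip":0},{"translation":[0,-0.05,0],"turn":[0,0,0],"grip":0},{"translation":[0,0,0],"turn":[0,0,0],"grip":0}], grip_force=60)

```text
clock: 16.55
ee_pos: [659.7, 1.7, 315.1]
tool_rot: [[0.002, 1.0, -0.0], [0.908, -0.002, -0.418], [-0.418, 0.0, -0.908]]
force: [0.2, 0.0, -4.7]
opening: 0.213
gripper_force: 60.0
```

>>> move_arm(increments=[{"translation":[0,-0.1,0.09],"turn":[0.04,0,0],"grip":0},{"translation":[0,-0.11,0.09],"turn":[0.04,0,0],"grip":0},{"translation":[0,-0.15,0.13],"turn":[0.05,0,0],"grip":0},{"translation":[0,-0.15,0.13],"turn":[0.05,0,0],"grip":0},{"translation":[0,-0.16,0.13],"turn":[0.05,0,0],"grip":0},{"translation":[0,-0.16,0.13],"turn":[0.05,0,0],"grip":0},{"translation":[0,-0.18,0.11],"turn":[0.05,0,0],"grip":0},{"translation":[0,-0.18,0.1],"turn":[0.05,0,0],"grip":0},{"translation":[0,-0.18,0.1],"turn":[0.05,0,0],"grip":0},{"translation":[0,-0.18,0.08],"turn":[0.05,0,0],"grip":0},{"translation":[0,0,0],"turn":[0,0,0],"grip":0}], grip_force=60)

```text
clock: 17.65
ee_pos: [659.8, -123.5, 403.3]
tool_rot: [[0.003, 1.0, 0.001], [0.998, -0.003, 0.068], [0.068, 0.001, -0.998]]
force: [0.9, -1.2, -5.2]
opening: 0.211
gripper_force: 60.0
```

>>> move_arm(increments=[{"translation":[0,-0.13,0.05],"turn":[0.033,0,0],"grip":0},{"translation":[0,-0.13,0.05],"turn":[0.033,0,0],"grip":0},{"translation":[0,-0.13,0.05],"turn":[0.034,0,0],"grip":0},{"translation":[0,-0.13,0.04],"turn":[0.033,0,0],"grip":0},{"translation":[0,-0.13,0.04],"turn":[0.033,0,0],"grip":0},{"translation":[0,-0.14,0.03],"turn":[0.034,0,0],"grip":0},{"translation":[0,-0.13,0.02],"turn":[0.033,0,0],"grip":0},{"translation":[0,-0.14,0.02],"turn":[0.033,0,0],"grip":0},{"translation":[0,-0.14,0.02],"turn":[0.034,0,0],"grip":0},{"translation":[0,0,0],"turn":[0,0,0],"grip":0},{"translation":[0,0,0],"turn":[0,0,0],"grip":0},{"translation":[0,0,0],"turn":[0,0,0],"grip":0}], grip_force=60)

```text
clock: 18.85
ee_pos: [659.9, -216.6, 428.4]
tool_rot: [[-0.0, 1.0, -0.0], [0.927, 0.0, 0.374], [0.374, 0.0, -0.927]]
force: [-0.3, -0.6, -2.9]
opening: 0.209
gripper_force: 60.0
```

```bash
python3 -c "
from fit import *
measure('m6.png')"
```

```text
scoop_lip S 0.62 [170. 161.] at x=660: [ 660. -138.  278.] z=90: [ 492. -317.   90.]
scoop_lip T 0.94 [415. 157.] at x=660: [ 660. -238.  139.] z=90: [ 675. -253.   90.]
scoop_bar S 0.71 [138. 162.] at x=660: [ 660. -257.  229.] z=90: [ 544. -405.   90.]
19.15 [ 660. -217.  428.] [-0.47  0.47  0.87  0.37  1.96 -0.36] [-0.8  0.7 -3.2]
```

View pics/m6.png

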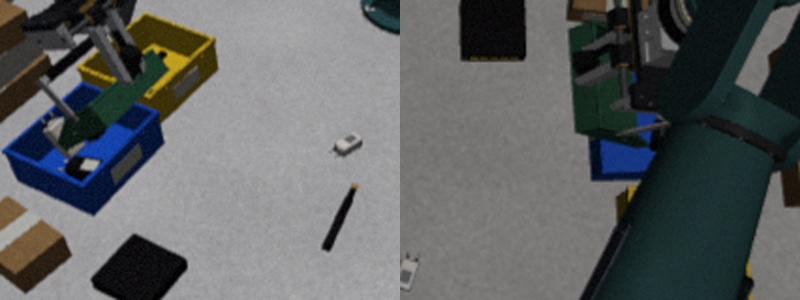

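The black plug is in the blue bin at (85,165), the white one is at the lip at (52,130), and the load has dropped to about the scoop's own weight. I'll tip a bit further and raise the lip slightly.

>>> move_arm(increments=[{"translation":[0,-0.13,0.03],"turn":[0.033,0,0],"grip":0},{"translation":[0,-0.13,0.03],"turn":[0.033,0,0],"grip":0},{"translation":[0,-0.13,0.05],"turn":[0.034,0,0],"grip":0},{"translation":[0,-0.1,0.05],"turn":[0.033,0,0],"grip":0},{"translation":[0,-0.1,0.05],"turn":[0.033,0,0],"grip":0},{"translation":[0,-0.1,0.05],"turn":[0.034,0,0],"grip":0},{"translation":[0,0,0],"turn":[0,0,0],"grip":0},{"translation":[0,0,0],"turn":[0,0,0],"grip":0},{"translation":[0,0,0],"turn":[0,0,0],"grip":0},{"translation":[0,0,0],"turn":[0,0,0],"grip":0}], grip_force=60)

```text
clock: 20.15
ee_pos: [659.7, -272.4, 448.8]
tool_rot: [[0.001, 1.0, -0.0], [0.828, -0.0, 0.56], [0.56, -0.001, -0.828]]
force: [0.4, 0.1, -3.4]
opening: 0.212
gripper_force: 60.0
```

```bash
python3 - <<'E'
from fit import *
S=bot.read_camera("scene");W=bot.read_camera("wrist")
a=cv2.resize(S["color"][150:230,90:196,::-1],(400,300),interpolation=2);b=cv2.resize(W["color"][:,:,::-1],(400,300))
cv2.imwrite("pics/m7.png",np.hstack([a,b]))
for r in bot.mark_of(S,"plug_a")[:5]:print(round(r["conf"],2),np.round(r["xy"]),at(S,r["xy"],10).round())
st=bot.get_state();print(st["force"],st["ee_pos"],st["joint_pos"])
E
```

```text
0.62 [133. 204.] [ 646. -361.   10.]
0.6 [149. 221.] [ 683. -264.   10.]
0.59 [161. 217.] [ 652. -242.   10.]
0.58 [281. 209.] [445.  70.  10.]
0.54 [328. 216.] [407. 215.  10.]
[-0.51067683 -0.64609938 -3.13467853] [ 659.6965228  -272.61963177  448.82149694] [-0.57203971  0.5642143   0.72477695  0.58471948  2.11970963 -0.32743358]
```

View pics/m7.png

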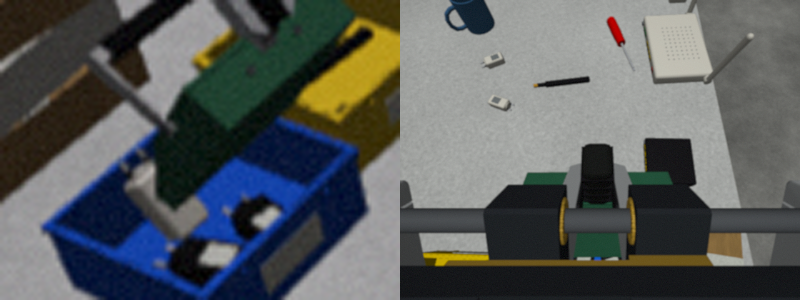

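In the left half, both black plugs lie in the blue bin at (200,255) and (255,215). The white plug leans inside against the far wall at (165,200). The scoop is empty. I'll back it away.

>>> move_arm(increments=[{"translation":[0,0.05,0.15],"turn":[0,0,0],"grip":0},{"translation":[0,0.05,0.2],"turn":[0,0,0],"grip":0},{"translation":[0,0.05,0.15],"turn":[0,0,0],"grip":0},{"translation":[0,0.3,-0.15],"turn":[-0.06,0,0],"grip":0},{"translation":[0,0.46,-0.23],"turn":[-0.084,0,0],"grip":0},{"translation":[0,0.46,-0.23],"turn":[-0.084,0,0],"grip":0},{"translation":[0,0.46,-0.23],"turn":[-0.084,0,0],"grip":0},{"translation":[0,0.46,-0.23],"turn":[-0.084,0,0],"grip":0},{"translation":[0,0.46,-0.23],"turn":[-0.084,0,0],"grip":0},{"translation":[0,0.46,-0.23],"turn":[-0.084,0,0],"grip":0},{"translation":[0,0.46,-0.23],"turn":[-0.084,0,0],"grip":0},{"translation":[0,0,0],"turn":[0,0,0],"grip":0}], grip_force=60)

```text
clock: 21.5
ee_pos: [658.6, 27.0, 345.0]
tool_rot: [[-0.007, 1.0, -0.005], [0.997, 0.007, -0.079], [-0.079, -0.006, -0.997]]
force: [0.5, 0.2, -3.0]
opening: 0.205
gripper_force: 60.0
```

>>> move_arm(increments=[{"translation":[0,0.25,-0.15],"turn":[-0.06,0,0],"grip":0},{"translation":[0,0.3,-0.2],"turn":[-0.07,0,0],"grip":0},{"translation":[0,0.3,-0.25],"turn":[-0.07,0,0],"grip":0},{"translation":[0,0.3,-0.25],"turn":[-0.058,0,0],"grip":0},{"translation":[0.01,0.2,-0.25],"turn":[0,0,0],"grip":0},{"translation":[0,0,-0.2],"turn":[0,0,0],"grip":0},{"translation":[0,0,-0.1],"turn":[0,0,0],"grip":0},{"translation":[0,0,0],"turn":[0,0,0],"grip":0},{"translation":[0,0,0],"turn":[0,0,0],"grip":0}], grip_force=60)

```text
clock: 22.4
ee_pos: [661.0, 127.1, 237.1]
tool_rot: [[0.004, 1.0, 0.001], [0.938, -0.003, -0.346], [-0.346, 0.002, -0.938]]
force: [-0.3, 0.4, -3.0]
opening: 0.21
gripper_force: 60.0
```

```bash
python3 - <<'E'
from fit import *
S=bot.read_camera("scene");T=bot.read_camera("top")
a=cv2.resize(S["color"][160:270,110:256,::-1],(400,300),interpolation=2);b=cv2.resize(T["color"][120:210,380:500,::-1],(400,300),interpolation=2)
cv2.imwrite("pics/m8.png",np.hstack([a,b]))
E
```

```text
(no output)
```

View pics/m8.png

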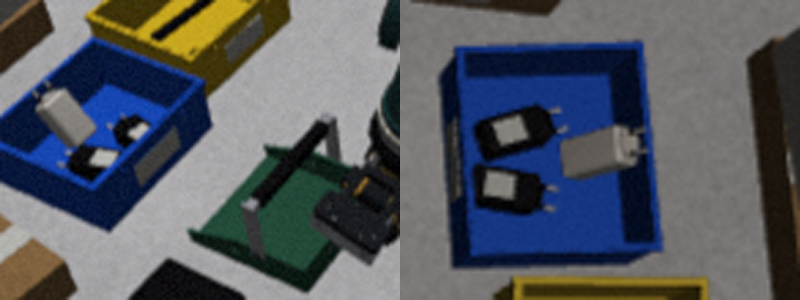

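All three plugs are inside the blue bin: the black ones flat at (515,132) and (510,190) right, the white one leaning against the far wall at (600,150). The scoop is empty and level. I'll set it down.

>>> move_arm(increments=[{"translation":[0,0,-0.1],"turn":[0,0,0],"grip":0},{"translation":[0,0,-0.1],"turn":[0,0,0],"grip":0},{"translation":[0,0,-0.04],"turn":[0,0,0],"grip":0},{"translation":[0,0,-0.02],"turn":[0,0,0],"grip":0},{"translation":[0,0,0],"turn":[0,0,0],"grip":0},{"translation":[0,0,0],"turn":[0,0,0],"grip":0}], grip_force=60)

```text
clock: 23.1
ee_pos: [660.5, 128.5, 215.2]
tool_rot: [[0.001, 1.0, 0.0], [0.938, -0.001, -0.347], [-0.347, 0.001, -0.938]]
force: [-0.9, -0.1, -1.0]
opening: 0.209
gripper_force: 60.0
```

>>> move_arm(increments=[{"translation":[0,0,-0.01],"turn":[0,0,0],"grip":0},{"translation":[0,0,0],"turn":[0,0,0],"grip":40},{"translation":[0,0,0],"turn":[0,0,0],"grip":60},{"translation":[0,0,0],"turn":[0,0,0],"grip":60},{"translation":[0,0,0],"turn":[0,0,0],"grip":60},{"translation":[0,0,0],"turn":[0,0,0],"grip":60},{"translation":[0,0.05,0.14],"turn":[0,0,0],"grip":60},{"translation":[0,0.1,0.28],"turn":[0,0,0],"grip":60},{"translation":[0,0.1,0.28],"turn":[0,0,0],"grip":60},{"translation":[0,0.1,0.28],"turn":[0,0,0],"grip":60},{"translation":[0,0.1,0.28],"turn":[0,0,0],"grip":60},{"translation":[0,0.1,0.28],"turn":[0,0,0],"grip":60}], grip_force=60)

```text
clock: 24.3
ee_pos: [660.3, 173.1, 339.6]
tool_rot: [[0.001, 1.0, 0.001], [0.938, -0.001, -0.346], [-0.346, 0.002, -0.938]]
force: [0.7, 0.6, -1.1]
opening: 0.603
gripper_force: 0.0
```

>>> move_arm(increments=[{"translation":[0,0,0.2],"turn":[0,0,0],"grip":60},{"translation":[0,0,0],"turn":[0,0,0],"grip":60},{"translation":[0,0,0],"turn":[0,0,0],"grip":60}], grip_force=60)

```text
clock: 24.6
ee_pos: [660.4, 172.3, 353.5]
tool_rot: [[0.002, 1.0, 0.0], [0.938, -0.001, -0.346], [-0.346, 0.001, -0.938]]
force: [-0.0, 0.1, -0.1]
opening: 0.599
gripper_force: 0.0
```

```bash
python3 - <<'E'
from fit import *
S=bot.read_camera("scene");cv2.imwrite("pics/m9.png",cv2.resize(S["color"][150:330,90:370,::-1],(700,450),interpolation=2))
E
```

```text
(no output)
```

View pics/m9.png

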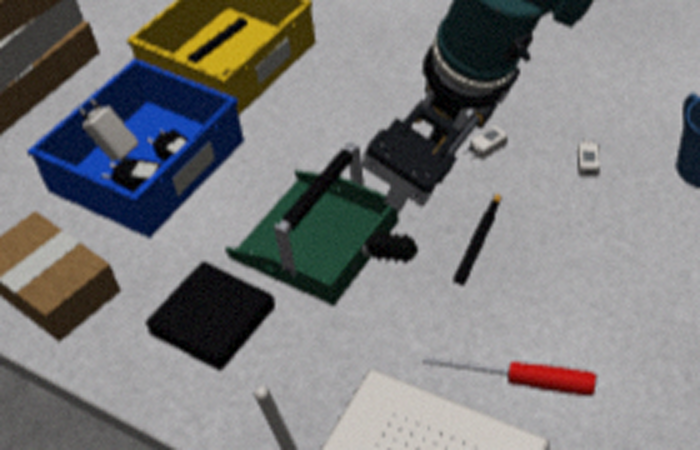

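The scoop stands flat and released at (320,240), the plugs are in the blue bin at (130,150), and the antenna and screwdriver have not been disturbed. I'll hand the job in.

```bash
python3 -c "
from bench import bot
print(bot.job_done())"
```

```text
the job is handed in; nothing more can be done
None
```

The job is handed in, but no verdict came back: in the last picture all three plugs are in the blue bin (the white one leaning against the far wall), the empty scoop is flat on the bench and released, and nothing else appears to have moved.

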